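Feel for the catch of a bench service duct and spring its lid

ROBOT

A 7-joint arm with a two-finger parallel gripper is mounted at the origin on the work surface. World frame = base frame: x ahead of the robot, y to its left, z up, the work surface at z = 0. Lengths are in mm, angles in rad, forces in N, time in s.
With the tool pointing down it reaches from about 400 to 900 mm from the base axis. Payload 5.6 kg.
Tool frame: the origin (TCP) lies midway between the tips of the shut fingers; the grasp point (between the pads) lies 19 mm behind it; z points along the fingers, y is the line along which they close (so a half turn about z gives the same grasp; the last joint's range is limited). The gripper opens to 92 mm and grips with 3 to 60 N. Pads are 20 mm wide; open, the fingers measure 128 mm over their backs; the gripper's body (75 mm by 189 mm) begins 69 mm behind the grasp point.
Start: joints at [1.179, 0.468, -0.012, 1.603, 0.006, 1.071, -0.056], TCP at [222.11, -610.881, 214.592] pointing down, gripper open.
Joint ranges: [-2.53, 2.53], [-0.31, 2.02], [-1.57, 1.55], [0.28, 2.44], [-1.29, 4.43], [0.15, 1.84], [-2.92, 2.92]. Speed limits (rad/s): [2.57, 2.57, 3.14, 3.14, 3.14, 3.14, 3.14].

INTERFACE

Orientations are given as a rotation vector (axis times angle).
In Python, from cell import robot, grip, kin, viewer gives the robot as it stands. Calls block until the motion is done:
- robot.movep(position, orientation): joint-space move of the TCP to a pose.
- robot.servo_line(position, feed=150, rotation=None): straight line of the TCP; rotation=None keeps the orientation; feed is the mean speed in mm/s.
- robot.goto_joints(angles): joint-space move.
- grip(opening, newtons=None): opening from 0.0 (shut) to 1.0 (fully open); newtons is the grip in N (None keeps the last); returns when the fingers have stopped.
- robot.hold(seconds).
- kin.ik(position, orientation): joint angles nearest the present ones, or None.
- robot.observe(): the state.
- viewer.read_camera(name): name is "scene" or "top"; returns the picture (400x640x3 uint8, red, green, blue); there is no depth.
- viewer.camera_info(name): a dict with "camera_matrix" (3x3 intrinsics, pixels), "R" (3x3) and "t" (3): a world point X has camera coordinates R X + t. Camera axes: x right, y down, z forward; pixel columns grow to the right and rows downward; lengths in mm; the calibration is good to about 2 mm. A picture is of the moment at which its call begins. camera_info takes no time and is no camera call.
A pose or a line that the arm cannot do raises robot.IKError and nothing moves.
- robot.job_done(): hands the job in; it is judged then, once.
Trained networks look in the newest picture that a camera, given by its name, has taken for a name from the list of things; names that differ only in an ending like _2 or _b are one class to them, and where a whole thing is asked for, a point or a joint stands for the part that bears it (a point fixed in the world has none). Each returns a list of dicts, best first, with "confidence" (0 to 1); they miss things now and then, are a little off and sometimes report something else, mostly with a low value. They report only what shows in the picture. A call takes as long as a camera call.
- viewer.silhouettes(name, camera): "mask" (400x640 bool, what is visible of it).
- viewer.pinpoint(name, camera): "at" ([x, y, z] in mm, in the coordinates of the camera as it stood for that picture, good to about 4 mm: a listed point, or the origin of a listed thing).
The state is a dict: "t": time; "joints": joint angles; "joint_velocities": joint speeds; "joint_torque": joint torques, N m; "tcp_pos": TCP position; "tcp_rot": TCP orientation; "contact_force": force on the tool from outside, world axes, zero at the start; "wrist_torque": the same for the moment, N m; "grip_width": opening from 0.0 (shut) to 1.0 (fully open); "grip_force": force on a finger pad.
Only numpy, scipy, OpenCV 4.12 (cv2) and the standard library are available. Lean on these libraries where they do the work, as an engineer would, in place of code of your own. Each camera call takes 0.05 s, during which the arm holds its last target. There are 200 camera calls.

TASK

Open the service duct on the bench so that its sockets can be used. With the gripper shut, put a fingertip on the front edge strip at its end on the robot's left and run it along the strip until it comes to the finger notch of the catch; press down inside the notch until the catch lets go and the lid springs open by itself, then take the hand clear and leave the lid standing open. Nothing is to be picked up, and the things lying around the duct stay where they are.

Things in the scene. Friction and masses are not known exactly. Their poses are not given: they have to be found in the camera images.
- edge: front edge strip of the duct: plain grey plastic, 350 mm long, 36 wide. Origin: middle of its flat level top, 70 mm above the bench. x points across it, away from the robot; y along it to the end on the robot's left; z up. The top spans y -175..+175, x -18..+18 mm. The finger notch breaks it somewhere (see edge_left). Elsewhere the top may step by up to 0.5 mm
- edge_left (a point): middle of the left end of the strip's top (y = +175 mm in edge). Going to -y from here, the finger notch is the only gap in the strip: 50 mm long along y, across the full 36 mm width and open to the front. Its middle lies between y = -50 and +50 mm of edge, different at each start and not given: feel or look for it. In it lies the catch's pad
- duct: the duct, screwed to the bench: 358 mm wide over its black end caps, 160 deep, 70 high, steel fixing lugs 4 mm high outside the caps. Origin: centre of its underside; axes as edge, which lies 62 mm to -x and 70 mm up. Level with the strip's top, 2 mm behind it (x = -42 to +66 mm here), is the shut aluminium lid, 340 mm wide
- catch (a joint): rocker catch, rad: 0 at rest, 0.26 fully down. Its flat ribbed grey pad, 47 x 32 mm, fills the notch's floor 14 mm below the strip's top. It rocks about an axis along y, 10 mm behind the strip's rear side, so the pad tips front down; its middle sinks about 8 mm in all. It gives at 1 to 2 N, is fully down at 3 to 5 N, lets go of the lid at about 0.17 and springs back when let go
- lid (a joint): opening of the lid, rad: about 0 shut, 1.40 fully open (near upright), hinged along its rear side. It cannot be opened while the catch holds. Once let go, a weak damped spring (under 3 N at its front side) raises its front side and swings it away from the robot to fully open in about 2 to 5 s, where it stays
- multimeter_mid (a point): bystander: orange multimeter lying flat on the bench, 85 x 165 x 36 mm; the point is its middle, 18 mm up
- spool_mid (a point): bystander: spool of solder wire standing on its flange, 60 mm in diameter, 50 mm high; the point is its middle, 25 mm up
- flux_mid (a point): bystander: small white bottle standing upright, 34 mm in diameter, 85 mm high; the point is its middle, 42 mm up
- driver_grip (a point): bystander: screwdriver lying on the mat; the point is in the middle of its handle

How it is judged:
By the outcome, as a careful person would: the job done as asked, in the order asked, and still so for the second after the job is handed in, with the robot touching nothing.
It also fails if it takes over 64 s, if anything falls off the work surface, if the arm or the gripper's body presses on something with over 40 N, if the wrist force passes 120 N, or if a joint passes its speed limit or range.

## Working session

There is one attempt and no reset: what is moved stays moved. The work goes in short steps, each a Python script; the robot and the scene stay as the last script left them, time stands still between calls to the robot, and variables do not carry over. Pictures are saved under pics/ and viewed, at most 10 in all, crops included, and the job is handed in when it is done.

```bash
mkdir -p pics; ls; cat > h.py <<'E'
import numpy as np, cv2
from cell import robot, grip, kin, viewer
def w(cam,p):
    c=viewer.camera_info(cam); return np.array(c["R"]).T@(np.array(p)-np.array(c["t"]))
def proj(cam,X):
    c=viewer.camera_info(cam); p=np.array(c["camera_matrix"])@(np.array(c["R"])@np.array(X)+np.array(c["t"])); return p[:2]/p[2]
def unproj(cam,uv,z):
    c=viewer.camera_info(cam);R=np.array(c["R"]);o=-R.T@np.array(c["t"])
    d=R.T@np.linalg.solve(np.array(c["camera_matrix"]),[uv[0],uv[1],1.]); return o+d*(z-o[2])/d[2]
E
python3 - <<'E'
from h import *
for cam in("top","scene"):
    im=viewer.read_camera(cam); cv2.imwrite(f"pics/{cam}0.png",im[:,:,::-1])
    for n in("edge","edge_left","duct","catch","multimeter_mid","spool_mid","flux_mid","driver_grip"):
        try: print(cam,n,[(w(cam,d["at"]).round(0).tolist(),round(d["confidence"],2)) for d in viewer.pinpoint(n,cam)][:3])
        except Exception as e: print(n,e)
s=robot.observe();print(s["t"],s["tcp_rot"],s["contact_force"])
E
```

```text
pics
top edge [([583.0, 32.0, 3.0], 0.45)]
top edge_left [([501.0, 200.0, 71.0], 0.96)]
top duct [([584.0, 33.0, 1.0], 0.59)]
catch it knows: driver_grip, duct, edge, edge_left, flux_mid, multimeter_mid, spool_mid
top multimeter_mid [([500.0, -408.0, 19.0], 0.73)]
top spool_mid [([565.0, 375.0, 29.0], 0.85)]
top flux_mid [([366.0, 333.0, 44.0], 0.75)]
top driver_grip [([364.0, -53.0, 15.0], 0.93)]
scene edge []
scene edge_left [([501.0, 196.0, 70.0], 0.74)]
scene duct [([584.0, 31.0, -3.0], 0.73)]
catch it knows: driver_grip, duct, edge, edge_left, flux_mid, multimeter_mid, spool_mid
scene multimeter_mid [([498.0, -414.0, 20.0], 0.71)]
scene spool_mid [([561.0, 370.0, 21.0], 0.68)]
scene flux_mid [([363.0, 330.0, 45.0], 0.8)]
scene driver_grip [([364.0, -51.0, 12.0], 0.6)]
0.8 [ 3.09387305e+00  5.44959335e-01 -9.80219194e-05] [0.38738158 0.54944446 0.51777895]
```

```bash
ls pics
```

```text
scene0.png
top0.png
```

View pics/top0.png

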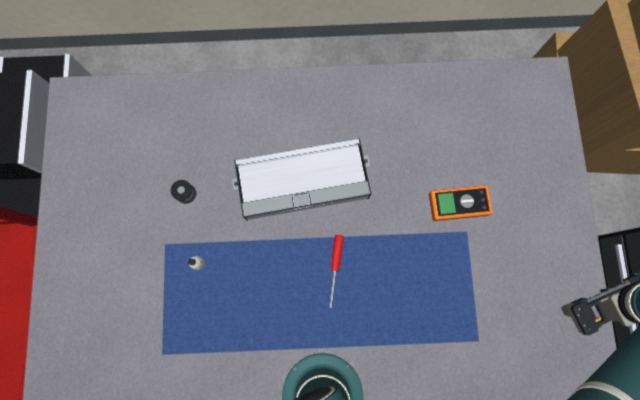

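View pics/scene0.png

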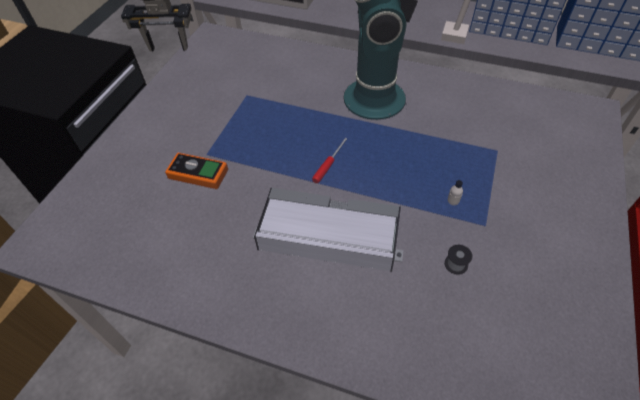

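The top view shows the duct at about (236..370, 140..218), its strip along the lower side and the notch near (301,200). It sits slightly rotated, with no obstacle on the strip. I'll zoom in on it.

```bash
python3 - <<'E'
from h import *
im=cv2.imread("pics/top0.png"); c=im[130:230,225:385]
cv2.imwrite("pics/crop.png",cv2.resize(c,None,fx=5,fy=5,interpolation=cv2.INTER_CUBIC))
for uv in((301,200),):print(unproj("top",uv,70),unproj("top",uv,56))
E
```

```text
[516.18545628  38.09754388  70.        ] [519.00591218  38.52514518  56.        ]
```

View pics/crop.png

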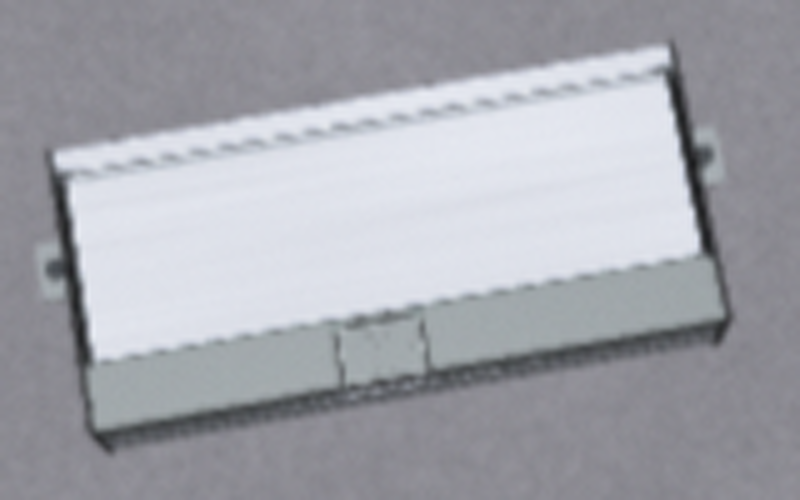

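The crop shows the strip corners at about (93,363), (100,430), (728,318) and (712,257). The notch runs from about (341,355) to (427,343), in crop pixels.

```bash
python3 - <<'E'
from h import *
f=lambda u,v,z=70:unproj("top",(225+(u+.5)/5-.5,130+(v+.5)/5-.5),z)[:2]
LR,LF,RF,RR=f(93,363),f(100,430),f(728,318),f(712,257)
print(LR,LF,RF,RR)
L=(LR+LF)/2;R=(RR+RF)/2;d=L-R;print(L,R,np.linalg.norm(d),np.linalg.norm(LR-LF),np.degrees(np.arctan2(-d[0],d[1])))
for a,b in((LR,RR),(LF,RF)):d=a-b;print(np.linalg.norm(d),np.degrees(np.arctan2(-d[0],d[1])))
d=(L-R)/np.linalg.norm(L-R)
m=(L+R)/2
for p in((337,325),(345,385),(423,312),(430,375)):print("notch y",(f(*p)-m)@d)
# pinpoint averages
for i in range(3):
  for cam in("top","scene"):
    viewer.read_camera(cam)
    for n in("edge_left","duct"):print(cam,n,[w(cam,q["at"]).round(1).tolist() for q in viewer.pinpoint(n,cam)][:1])
E
```

```text
[516.81973635 196.63249617] [479.4485718  193.15694263] [ 527.08737585 -152.52332339] [ 561.87464204 -145.97217603]
[498.13415407 194.8947194 ] [ 544.48100894 -149.24774971] 347.24929085337084 37.532431476044195 7.670072129827787
345.55449054597926 7.491804335343182
348.94742005621697 7.846606562925359
notch y 37.63373873972526
notch y 38.82980733719972
notch y -10.163263552116934
notch y -7.876993662953177
top edge_left [[502.6, 197.7, 69.5]]
top duct [[583.1, 33.6, 4.7]]
scene edge_left [[497.1, 195.7, 66.0]]
scene duct [[584.6, 31.0, -2.1]]
top edge_left [[502.2, 198.6, 69.6]]
top duct [[580.6, 32.3, 4.0]]
scene edge_left [[499.2, 194.2, 69.0]]
scene duct [[586.5, 31.6, -0.6]]
top edge_left [[500.8, 198.5, 71.5]]
top duct [[580.8, 36.9, 1.3]]
scene edge_left [[498.3, 199.4, 68.3]]
scene duct [[585.3, 34.1, -4.2]]
```

```bash
cat >> h.py <<'E'
a=np.radians(7.67); ey=np.array([-np.sin(a),np.cos(a),0]); ex=np.array([np.cos(a),np.sin(a),0])
E0=np.array([499.5,196.5,0])-175*ey
ROT=np.pi*np.array([np.cos(a/2),np.sin(a/2),0])
P=lambda x,y,z:E0+x*ex+y*ey+np.array([0,0,z])
E
python3 - <<'E'
from h import *
T=lambda:robot.observe()["t"]
print(E0,kin.ik(P(-5,165,160),ROT))
t0=T();grip(0.0,20);print("grip",T()-t0)
t0=T();robot.movep(P(-5,165,160),ROT);print("mv",T()-t0)
t0=T();robot.servo_line(P(-5,165,82),feed=80);print("ln",T()-t0)
t0=T();robot.servo_line(P(-5,165,80),feed=20);print("small",T()-t0)
F=[robot.observe()["contact_force"]]
for i in range(5): robot.hold(.05);F.append(robot.observe()["contact_force"])
s=robot.observe();print(np.array(F).round(2),s["tcp_pos"],P(-5,165,80),s["tcp_rot"],ROT,s["t"],s["grip_width"])
cv2.imwrite("pics/t1.png",cv2.resize(viewer.read_camera("top")[100:260,200:420,::-1],None,fx=3,fy=3))
E
```

```text
[522.85677566  23.0656867    0.        ] [ 0.19548632  0.45789681 -0.77168953  1.90892517  0.39419673  0.9317249
 -2.20217621]
grip 1.3499999999999999
mv 2.9667000000000003
ln 1.125
small 0.25
[[ 1.04 -0.07  0.62]
 [-0.56  0.27  0.1 ]
 [-0.36  0.83 -0.7 ]
 [ 0.38  0.1   0.55]
 [-0.07  0.34 -0.37]
 [ 0.63 -0.15 -0.03]] [495.93233401 185.90805017  80.0797164 ] [495.8794068  185.92213136  80.        ] [-3.13454457e+00 -2.10012674e-01 -2.22761953e-04] [3.13455799 0.21012043 0.        ] 7.6417 0.003070430977749184
```

```bash
cat >> h.py <<'E'
def fz(n=6): return np.mean([robot.observe()["contact_force"] for _ in range(n)],axis=0)
E
python3 - <<'E'
from h import *
print([robot.observe()["contact_force"][2].round(2) for _ in range(4)])
z=80
log=[]
while z>66:
    z-=1 if z>74 else .5
    robot.servo_line(P(-5,165,z),feed=15)
    f=fz();log.append((z,round(f[2],2)))
    if f[2]>2:break
s=robot.observe();print(log,s["tcp_pos"],s["t"])
robot.hold(.2);print(fz())
E
```

```text
[np.float64(0.29), np.float64(0.29), np.float64(0.29), np.float64(0.29)]
[(79, np.float64(0.8)), (78, np.float64(0.55)), (77, np.float64(0.13)), (76, np.float64(0.03)), (75, np.float64(-0.09)), (74, np.float64(-0.02)), (73.5, np.float64(0.13)), (73.0, np.float64(0.2)), (72.5, np.float64(-0.85)), (72.0, np.float64(0.29)), (71.5, np.float64(-1.51)), (71.0, np.float64(0.17)), (70.5, np.float64(0.07)), (70.0, np.float64(5.07))] [495.91681631 185.90983878  70.46431872] 11.1917
[-1.83859233 -0.95026148  4.99223612]
```

View pics/t1.png

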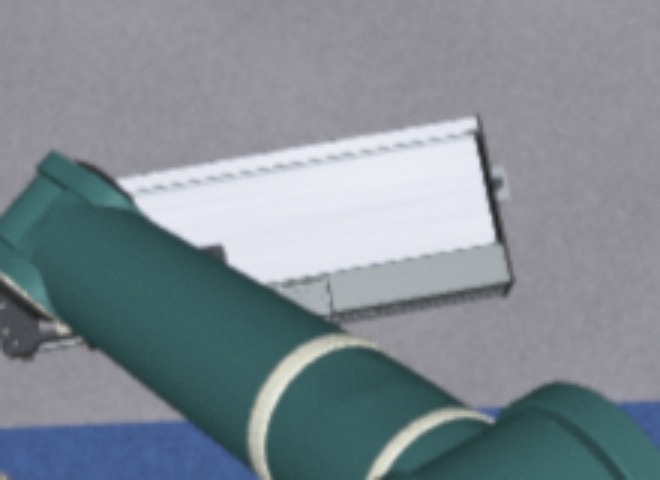

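The fingertip is on the strip at z 70.5 with about 5 N. The picture shows the arm covering the strip's left end, and the rest of the strip clear. Next I run along it.

```bash
python3 - <<'E'
from h import *
y,z=165.,70.;miss=0;log=[]
while y>-60:
    y-=6 if y>60 else 2
    robot.servo_line(P(-5,y,z),feed=40)
    fs=[]
    for _ in range(2): fs.append(robot.observe()["contact_force"]);robot.hold(.02)
    f=np.mean(fs,axis=0);s=robot.observe()
    log.append((y,round(z,2),round(s["tcp_pos"][2],2),f.round(1).tolist()))
    if np.linalg.norm(f)>20: print("big");break
    if f[2]<1.5:
        miss+=1
        if miss>=2 and y<60:break
        if y>60: z-=.2
    else:
        miss=0; z+=np.clip((f[2]-5)/25,-.15,.3)
    z=np.clip(z,69.2,71)
for l in log:print(*l)
print(s["t"])
E
```

```text
159.0 70.0 70.44 [-0.4, 1.2, 5.2]
153.0 70.01 70.42 [-0.2, 2.6, 5.7]
147.0 70.04 70.44 [-0.3, 3.1, 6.0]
141.0 70.08 70.45 [0.2, 3.0, 5.4]
135.0 70.09 70.42 [0.3, 3.8, 5.9]
129.0 70.13 70.43 [-0.8, 3.8, 6.5]
123.0 70.19 70.44 [-1.3, 3.7, 5.9]
117.0 70.23 70.43 [-0.5, 3.4, 6.8]
111.0 70.3 70.42 [0.3, 3.2, 7.0]
105.0 70.38 70.45 [-0.4, 3.2, 6.4]
99.0 70.44 70.45 [-0.2, 3.3, 6.4]
93.0 70.49 70.44 [0.4, 2.8, 5.4]
87.0 70.51 70.45 [-0.4, 2.9, 6.6]
81.0 70.57 70.44 [-0.2, 2.2, 6.1]
75.0 70.62 70.43 [-0.3, 1.7, 4.9]
69.0 70.61 70.18 [0.4, -1.6, 2.0]
63.0 70.49 70.27 [-0.0, -0.4, 0.2]
57.0 70.29 70.24 [0.2, -0.6, 0.4]
17.3917
```

Contact was lost at y≈60, but vision puts the notch at +38 to -10, so this should be a small step down. I'll regain contact and carry on.

```bash
cat > slide.py <<'E'
from h import *
import sys
y=float(sys.argv[1]);z=robot.observe()["tcp_pos"][2];log=[]
def rd():
    fs=[]
    for _ in range(2): fs.append(robot.observe()["contact_force"]);robot.hold(.02)
    return np.mean(fs,axis=0)
def note(k,f):
    s=robot.observe();log.append((k,y,round(z,2),round(s["tcp_pos"][2],2),f.round(1).tolist(),round(s["t"],1)))
found=False
while y>-60 and not found:
    f=rd();note("s",f)
    while f[2]<2.0:          # lost: feel down on the spot, gently
        z-=.25; robot.servo_line(P(-5,y,z),feed=15); f=rd();note("d",f)
        if robot.observe()["tcp_pos"][2]<68.8: found=True;break
    if found or np.linalg.norm(f)>20:break
    z+=np.clip((f[2]-4.5)/25,-.1,.3)
    y-=3; robot.servo_line(P(-5,y,z),feed=40)
for l in log:print(*l)
print("found",found,y)
E
python3 slide.py 57
```

```text
s 57.0 70.24 70.26 [0.3, -0.1, 0.1] 17.4
d 57.0 69.99 70.14 [-0.8, -0.9, 3.2] 17.7
s 54.0 69.94 70.15 [-1.0, 1.7, 3.5] 18.0
s 51.0 69.9 70.12 [-0.7, 3.7, 4.7] 18.3
s 48.0 69.9 70.15 [-0.8, 3.4, 5.4] 18.6
s 45.0 69.94 70.15 [-0.0, 3.4, 5.9] 18.8
s 42.0 70.0 70.13 [-1.0, 3.6, 5.5] 19.1
s 39.0 70.04 70.12 [-0.3, 3.2, 5.7] 19.4
s 36.0 70.09 70.07 [-0.2, 2.8, 5.1] 19.7
s 33.0 70.11 69.97 [0.0, 0.7, 3.3] 20.0
s 30.0 70.06 69.53 [-0.8, 0.0, 0.4] 20.3
d 30.0 69.81 69.7 [-0.1, -0.2, -0.0] 20.5
d 30.0 69.56 69.55 [-0.0, -0.2, 0.3] 20.8
d 30.0 69.31 69.31 [-0.3, 0.3, 0.2] 21.1
d 30.0 69.06 69.09 [0.1, 0.1, 0.3] 21.4
d 30.0 68.81 68.9 [0.1, 0.1, 1.0] 21.7
d 30.0 68.56 68.71 [-0.4, -0.5, 3.3] 22.0
found True 30.0
```

The 0.3 mm step is confirmed. The tip dropped off the strip's end at y≈30, and taper contact with the notch corner agrees with the notch edge seen at 38. Next: go to the notch middle and press.

```bash
python3 - <<'E'
from h import *
robot.servo_line(P(-5,30,69),feed=15)
robot.servo_line(P(-5,14,69),feed=30)
print(fz(1),robot.observe()["tcp_pos"])
z=69;log=[];hit=False
while z>46:
    z-=2 if z>59 else .7
    robot.servo_line(P(-5,14,z),feed=20);s=robot.observe();f=s["contact_force"]
    log.append((round(z,1),round(s["tcp_pos"][2],2),f.round(1).tolist()))
    if z>58 and np.linalg.norm(f)>4: print("early");break
    if np.linalg.norm(f)>9:break
    if s["tcp_pos"][2]<48.8:break
for l in log:print(*l)
robot.hold(.3)
im=viewer.read_camera("scene");cv2.imwrite("pics/s1.png",cv2.resize(im[150:320,200:460,::-1],None,fx=3,fy=3));print(robot.observe()["t"])
E
```

```text
[ 0.31721453  0.78708425 -0.54236855] [516.04256786  36.29675713  69.02081035]
67 66.85 [-0.6, -0.4, -0.5]
65 64.84 [0.3, -0.3, -0.2]
63 62.87 [0.9, -0.2, 0.2]
61 60.86 [-0.5, 0.0, -0.7]
59 58.85 [-0.4, 0.9, 0.3]
58.3 58.28 [-0.2, 0.3, -0.6]
57.6 57.57 [0.3, 0.3, 0.4]
56.9 56.86 [0.4, -0.3, -0.3]
56.2 56.24 [-0.1, -0.1, 0.8]
55.5 55.49 [-0.1, -0.9, 1.8]
54.8 54.68 [-1.8, -0.1, 2.3]
54.1 53.99 [-2.9, -0.1, 2.5]
53.4 53.24 [-3.6, -0.0, 4.2]
52.7 52.6 [-3.7, -0.3, 2.4]
52.0 52.05 [-3.4, -1.1, 2.3]
51.3 51.28 [-4.2, -0.5, 3.6]
50.6 50.54 [-4.6, -1.0, 3.7]
49.9 50.28 [-6.2, -1.4, 7.6]
27.7417
```

View pics/s1.png

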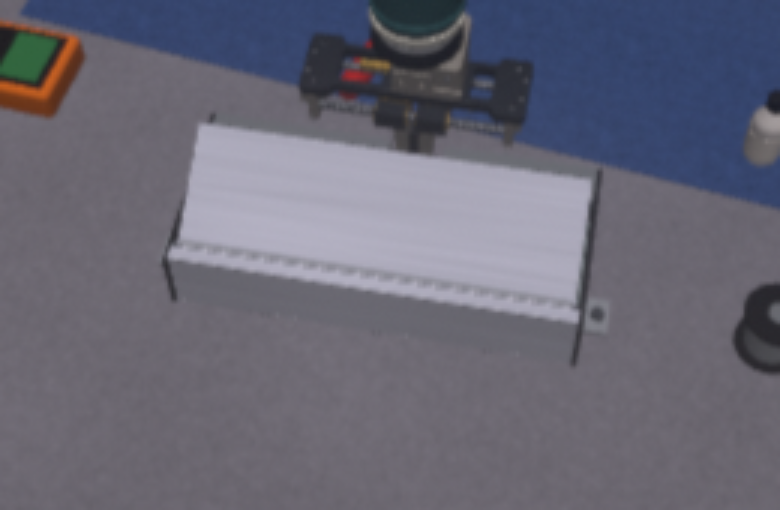

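The scene view shows the lid's front side lifting, with its edge near (210..590, 125..180) in the crop. The catch has let go, so I'll retract.

```bash
python3 - <<'E'
from h import *
robot.hold(.7)
robot.servo_line(P(-7,14,85),feed=60)
robot.servo_line(P(-90,14,170),feed=120)
robot.hold(3)
im=viewer.read_camera("scene");cv2.imwrite("pics/s2.png",cv2.resize(im[50:320,150:510,::-1],None,fx=2,fy=2))
s=robot.observe();print(s["t"],s["tcp_pos"],s["contact_force"])
E
```

```text
33.3667 [431.79041417  24.91399238 169.99108168] [ 0.65845133 -0.14850495  0.24499683]
```

View pics/s2.png

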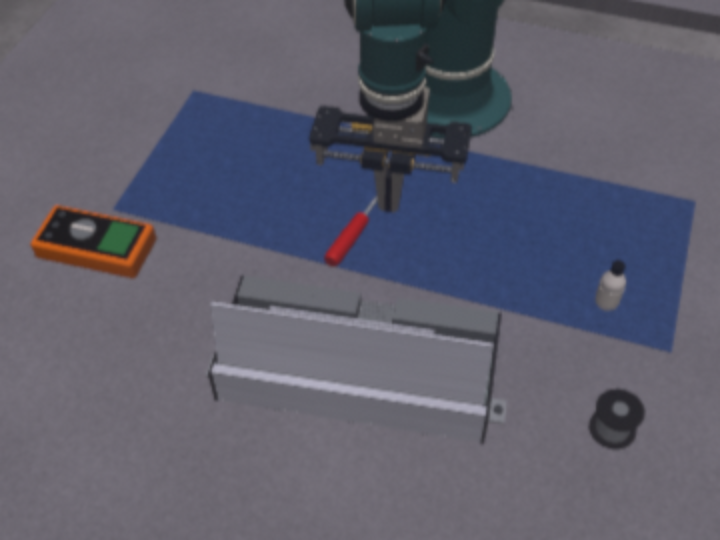

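The lid stands near upright, with its top edge at about (215..490, 305..340). The bystanders haven't moved and the hand is clear. I'll check that the lid has stopped, then hand in.

```bash
python3 - <<'E'
from h import *
a=viewer.read_camera("scene").astype(int)
robot.hold(2)
b=viewer.read_camera("scene").astype(int)
n=int((abs(a-b).max(2)>30).sum());print(n)
if n>60: robot.hold(2)
print(robot.observe()["t"]);print(robot.job_done())
E
```

```text
0
35.4667
the job is handed in; nothing more can be done
None
```

I ran the fingertip along the strip to the notch and pressed the catch until it let go; the lid sprang open and now stands open with the hand clear, handed in at 35.5 s, though for about 15 mm near y = +60 mm the fingertip lifted off at a 0.3 mm step before I regained contact.

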